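# Make up two seasoning kits

## Task

Make up the two seasoning kits from the stock on the worktop. In the blue tray stand the cream-lidded mustard pot in the large pocket, the yellow-capped jar in the pocket next to it and the purple-capped jar in the end pocket; in the wooden tray stand the green-capped jar in the pocket at the handle end and the pink-capped jar in the other pocket. Everything stands upright on its pocket floor, nothing is knocked over on the way, and the two orange-capped jars stay where they are.

Things in the scene. Friction and masses are not known exactly. Their poses are not given: they have to be found in the camera images.
- blue_tray: blue open tray, 212 x 78 mm outside, 22 mm high, fixed to the worktop for the job. Origin at the centre of its underside, x along its length, y across, z up. Floor 5 mm thick, walls and dividers 4 mm. Three pockets in a row along x, all 70 mm deep in y and centred at y = 0: end pocket centre x = -72 mm (60 mm long), middle pocket x = -8 mm (60 mm long), large pocket x = +64 mm (76 mm long). The large pocket is at the left end, seen from the robot
- wood_tray: brown wooden open tray, 132 x 78 mm outside, 22 mm high, fixed to the worktop for the job. Origin at the centre of its underside, x along its length, y across, z up. Floor 5 mm thick, walls and divider 4 mm. Two pockets, each 60 mm long in x and 70 mm deep in y, centres at x = -32 and x = +32 mm, y = 0. A loop handle (50 mm wide, reaching 26 mm out, top at 18 mm) is on its +x end, the right end seen from the robot
- purple_jar: spice jar with a purple cap, 38 mm across, 90 mm tall; loose, round; origin at the centre of its underside, z up along its axis (so its top is at origin + height). About 70 g
- yellow_jar: spice jar with a yellow cap, 40 mm across, 73 mm tall; loose, round; origin at the centre of its underside, z up along its axis (so its top is at origin + height). About 70 g
- green_jar: spice jar with a green cap, 40 mm across, 77 mm tall; loose, round; origin at the centre of its underside, z up along its axis (so its top is at origin + height). About 70 g
- pink_jar: spice jar with a pink cap, 40 mm across, 72 mm tall; loose, round; origin at the centre of its underside, z up along its axis (so its top is at origin + height). About 70 g
- cream_pot: mustard pot with a wide cream lid and a yellow label, 55 mm across, 71 mm tall; loose, round; origin at the centre of its underside, z up along its axis (so its top is at origin + height). Grasp it round the body, 30 to 50 mm above its underside (only its lower 54 mm is solid to the touch, 52 mm across). About 150 g
- orange_tall: spice jar with an orange cap and an orange label, 37 mm across, 86 mm tall; loose, round; origin at the centre of its underside, z up along its axis (so its top is at origin + height). Not wanted: it stays where it is
- orange_squat: squat spice jar with an orange cap and a dark label, 44 mm across, 70 mm tall; loose, round; origin at the centre of its underside, z up along its axis (so its top is at origin + height). Not wanted: it stays where it is

How it is judged:
At the end, for the whole second after the job is handed in: All five stand in their named pockets: within 14 mm (pot 16) along and 19 mm (pot 14) across the tray of the pocket centre, underside within 4 mm of its floor, upright within 0.12 rad, at rest; both orange-capped jars upright within 30 mm of where they stood (x of purple_jar in the frame of blue_tray between -0.086 and -0.058 m and y of purple_jar in the frame of blue_tray between -0.019 and 0.019 m and z of purple_jar in the frame of blue_tray between 0.001 and 0.009 m and angle between each of purple_jar, yellow_jar, cream_pot, green_jar, pink_jar, orange_tall, orange_squat's own z axis and vertical below 0.12 rad and linear speed of each of purple_jar, yellow_jar, cream_pot, green_jar, pink_jar below 0.02 m/s and x of yellow_jar in the frame of blue_tray between -0.022 and 0.006 m and y of yellow_jar in the frame of blue_tray between -0.019 and 0.019 m and z of yellow_jar in the frame of blue_tray between 0.001 and 0.009 m and x of cream_pot in the frame of blue_tray between 0.048 and 0.08 m and y of cream_pot in the frame of blue_tray between -0.014 and 0.014 m and z of cream_pot in the frame of blue_tray between 0.001 and 0.009 m and x of green_jar in the frame of wood_tray between 0.018 and 0.046 m and y of green_jar in the frame of wood_tray between -0.019 and 0.019 m and z of green_jar in the frame of wood_tray between 0.001 and 0.009 m and x of pink_jar in the frame of wood_tray between -0.046 and -0.018 m and y of pink_jar in the frame of wood_tray between -0.019 and 0.019 m and z of pink_jar in the frame of wood_tray between 0.001 and 0.009 m and distance of each of orange_tall, orange_squat from where it was at the start of the episode below 0.03 m); the robot touches nothing.
It fails at once if a jar or the pot is knocked over (tilted more than 0.8 rad) (angle between any of purple_jar, yellow_jar, green_jar, pink_jar, cream_pot, orange_tall, orange_squat's own z axis and vertical above 0.8 rad).
It fails at once if an orange-capped jar is moved more than 30 mm (distance of any of orange_tall, orange_squat from where it was at the start of the episode above 0.03 m).
It also fails if it takes over 128 s, if anything falls off the work surface, if the arm or the gripper's body presses on something with over 40 N, if the wrist force passes 120 N, or if a joint passes its speed limit or range.

## Robot

A 6-joint arm with a two-finger parallel gripper is mounted at the origin on a cart in front of the work surface, level with it; the furniture and walls round the work are solid. World frame = base frame: x ahead of the robot, y to its left, z up, the work surface at z = 0. Lengths are in m, angles in rad, forces in N, time in s.
With the tool pointing down it reaches from about 0.4 to 0.825 m from the base axis. Payload 7 kg.
Tool frame: the origin (TCP) lies midway between the tips of the shut fingers; the grasp point (between the pads) lies arm.hold_point_z behind it (arm.hold_point_z is the distance from the TCP to the grasp point, in m); z points along the fingers, y is the line along which they close (so a half turn about z gives the same grasp; the last joint's range is limited). The gripper opens to 88 mm and grips with 3 to 60 N. Pads are 19 mm wide; open, the fingers measure 130 mm over their backs; the gripper's body (78 mm by 193 mm) begins 47 mm behind the grasp point.
Start: joints at [1.437, 0.359, 0.012, 0, -1.224, -0.288], TCP at [0.276, 0.616, 0.227] pointing down, gripper open.
Joint ranges: [-3.07, 3.07], [-1.43, 2.12], [-1.02, 1.25], [-3.03, 1.67], [-3.05, -0], [-3.03, 3.03]. Speed limits (rad/s): [2.39, 2.39, 3.01, 3.14, 3.14, 3.14].

## Interface

Orientations are given as [roll, pitch, yaw] about the fixed x, y, z axes, in that order (R = Rz(yaw) Ry(pitch) Rx(roll)).
In Python, from station import arm gives the robot as it stands.
- The arm moves only by the shell command python3 -m crank 'ROWS' [OPENING] [FORCE]. ROWS is JSON, a list that holds one entry, the list of rows, each a list of 4 numbers: the shift along the tool's x, y, z in units of 25 mm (1.0 is 25 mm), then the turn about the tool's z in units of 5 degrees (1.0 is 5 degrees). A call has 1 to 12 rows; each row is the pose to reach, as a shift and turn from the pose commanded when the call began, along the tool's axes at that moment; what a row does not reach only later rows make up. A row lasts 1/8 s, in which the tool goes at most 62.5 mm and 10.7 degrees, less where a joint would pass 70% of its speed; a pose out of reach is approached as far as the arm can. A call with a gripper value outside its range is refused whole. OPENING is the closure, from 0 (fully open) to 1 (shut), set as the call begins (- or left out, the last holds). The fingers move at their own pace and stop on an object; FORCE is the grip in N (left out, the last holds). Time passes only in rows, so rows that repeat a pose let the fingers close. It gives the time, the measured TCP pose, the force, the opening and the grip force at its end, in the units of the state.
- arm.get_state(): the state, without advancing time (a new reading comes with each control period).
- arm.grab_frame(name): name is "scene" or "top" or "wrist"; returns (picture, depth): 480x640x3 uint8, red, green, blue; 480x640 float32, m along the optical axis (not along the pixel's ray), 0 where there is no reading.
- arm.get_calibration(name): a dict with "mtx" (3x3 intrinsics, pixels), "k1" (the pictures are not rectified: a ray, as slopes to the right and down, at radius r is drawn at 1 + k1 r^2 times it, then the intrinsics apply), "R" (3x3) and "t" (3): a world point X has camera coordinates R X + t; the wrist camera has in their place "mount" (4x4, takes a point from camera to tool coordinates, whose origin is the TCP and whose axes are the flange's). Camera axes: x right, y down, z forward; pixel columns grow to the right and rows downward; lengths in m; the calibration is good to about 2 mm. A picture is of the moment at which its call begins: read the wrist's pose just before it. get_calibration takes no time and is no camera call.
- arm.job_done(): hands the job in; it is judged then, once.
Trained networks look in the newest picture that a camera, given by its name, has taken for a name from the list of things; names that differ only in an ending like _2 or _b are one class to them, and where a whole thing is asked for, a point or a joint stands for the part that bears it (a point fixed in the world has none). Each returns a list of dicts, best first, with "score" (0 to 1); they miss things now and then, are a little off and sometimes report something else, mostly with a low value. They report only what shows in the picture. A call takes as long as a camera call.
- arm.recognise(thing, camera): "extent" ([left, top, width, height] in pixels, round what is visible of it).
- arm.trace(thing, camera): "mask" (480x640 bool, what is visible of it) and "extent" ([left, top, width, height] in pixels, round what is visible of it).
The state is a dict: "t": time; "q": joint angles; "qd": joint speeds; "joint_efforts": joint torques, N m; "eef_pos": TCP position; "ee_rot": TCP orientation; "force": force on the tool from outside, world axes, zero at the start; "moment": the same for the moment, N m; "width": finger opening in m; "gripper_force": force on a finger pad.
Only numpy, scipy, OpenCV 4.12 (cv2) and the standard library are available. Lean on these libraries where they do the work, as an engineer would, in place of code of your own. Each camera call takes 0.05 s, during which the arm holds its last target. There are 200 camera calls.

## Working session

There is one attempt and no reset: what is moved stays moved. The work goes in short steps, Python scripts to look and compute and a shell command to move; the robot and the scene stay as the last step left them, time stands still between calls to the robot, and variables do not carry over. Pictures are saved under pics/ and viewed, at most 14 in all, crops included, and the job is handed in when it is done.

```bash
ls; mkdir -p pics
python3 - <<'E'
from station import arm
import cv2,numpy as np
s=arm.get_state(); print({k:np.round(v,3).tolist() for k,v in s.items()}); print(arm.hold_point_z)
for n in ("scene","top"):
    p,d=arm.grab_frame(n); cv2.imwrite(f"pics/{n}0.png",p[...,::-1]); c=arm.get_calibration(n); print(n,c)
print(arm.get_calibration("wrist"))
E
```

```text
pics
{'t': 0.0, 'q': [1.437, 0.359, 0.011, -0.0, -1.224, -0.288], 'qd': [-0.001, -0.002, -0.001, -0.001, -0.001, -0.0], 'joint_efforts': [0.002, -58.271, 29.306, 6.997, 0.007, -0.0], 'eef_pos': [0.276, 0.615, 0.226], 'ee_rot': [3.14, -0.0, -0.422], 'force': [-0.892, 0.104, -0.577], 'moment': [-0.006, -0.024, -0.006], 'gripper_force': 0.0, 'width': 0.088}
0.0188
scene {'mtx': array([[501.70451218,   0.        , 314.36766226],
       [  0.        , 501.70451218, 237.49967493],
       [  0.        ,   0.        ,   1.        ]]), 'k1': -0.04644371535585312, 'R': array([[ 0.90351105, -0.42856296,  0.00125128],
       [-0.18818239, -0.39935232, -0.8972765 ],
       [ 0.38503918,  0.81046377, -0.44146723]]), 't': array([-0.36598025,  0.23254319,  0.51447995])}
top {'mtx': array([[518.03905203,   0.        , 319.96935481],
       [  0.        , 518.03905203, 239.81831641],
       [  0.        ,   0.        ,   1.        ]]), 'k1': -0.010177378940065308, 'R': array([[ 0.0061841 , -0.99987765, -0.01436812],
       [-0.9866445 , -0.00376219, -0.16284493],
       [ 0.16277095,  0.01518327, -0.98654705]]), 't': array([0.18877573, 0.5069324 , 0.7941348 ])}
{'mtx': array([[366.07561054,   0.        , 314.29415265],
       [  0.        , 366.07561054, 244.9152214 ],
       [  0.        ,   0.        ,   1.        ]]), 'k1': -0.052418730349450604, 'mount': array([[-9.64018278e-04, -9.56332506e-01, -2.92279335e-01,
         7.92168896e-02],
       [ 9.99999317e-01, -1.11498575e-03,  3.49937495e-04,
         3.70561445e-04],
       [-6.60543896e-04, -2.92278798e-01,  9.56332927e-01,
        -1.56963196e-01],
       [ 0.00000000e+00,  0.00000000e+00,  0.00000000e+00,
         1.00000000e+00]])}
```

View pics/scene0.png

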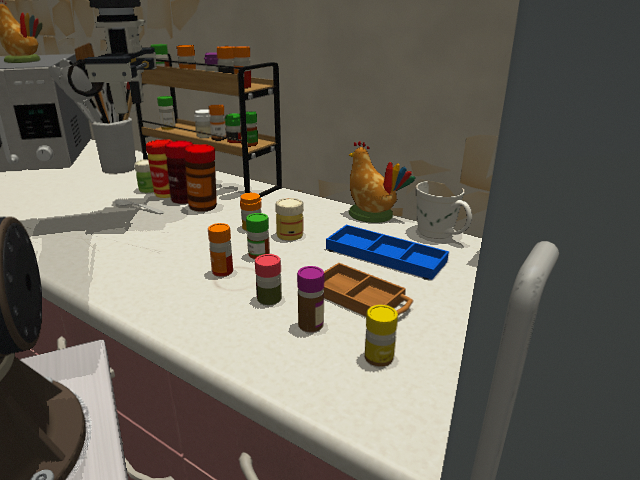

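View pics/top0.png

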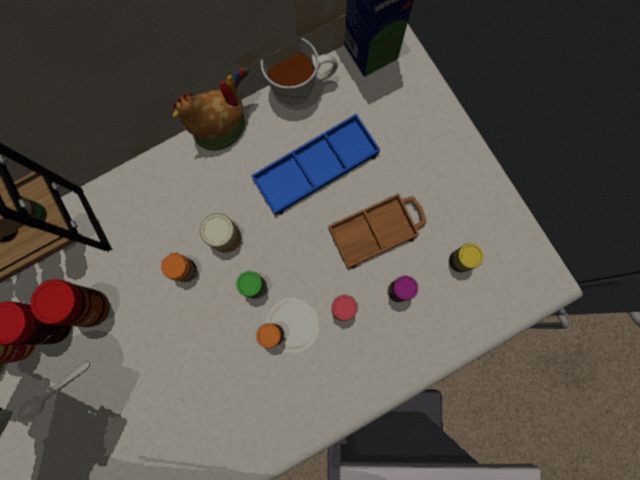

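Top view shows the blue tray (centre ~316,165), wooden tray (~375,230), and caps: cream (217,232), green (250,284), pink (344,307), purple (404,288), yellow (468,256), and orange at (177,266) and (270,336). The rooster and mug stand behind the blue tray.

```bash
cat > h.py <<'E'
from station import arm
import numpy as np, cv2
from scipy.spatial.transform import Rotation as Rn
H=dict(purple_jar=.09,yellow_jar=.073,green_jar=.077,pink_jar=.072,cream_pot=.071,orange_tall=.086,orange_squat=.07,blue_tray=.022,wood_tray=.022)
def cam(n,s=None):
    c=arm.get_calibration(n)
    if n!="wrist": return c["mtx"],c["k1"],c["R"].T,-c["R"].T@c["t"]
    s=s or arm.get_state(); R=Rn.from_euler("xyz",s["ee_rot"]).as_matrix(); M=c["mount"]
    return c["mtx"],c["k1"],R@M[:3,:3],R@M[:3,3]+s["eef_pos"]
def cloud(C,d,mask):
    v,u=np.nonzero(mask&(d>0)); K,k1,R,t=C
    p=cv2.undistortPoints(np.stack([u,v],1).astype(float)[:,None],K,np.array([k1,0,0,0]))[:,0]
    z=d[v,u]; return np.c_[p*z[:,None],z]@R.T+t
def pix(C,X):
    K,k1,R,t=C
    return cv2.projectPoints((np.atleast_2d(X)-t)@R,np.zeros(3),np.zeros(3),K,np.array([k1,0,0,0]))[0][:,0]
def locate(n,camname,d,C):
    r=arm.trace(n,camname)
    if not r: return None
    P=cloud(C,d,r[0]["mask"]); h=H[n]
    P=P[np.abs(P[:,2]-h)<.006].astype(np.float32)
    if len(P)<8: return r[0]["score"],len(P)
    Q=P[:,:2]
    if "tray" in n:
        (c,wh,a)=cv2.minAreaRect(Q); return r[0]["score"],np.round(c,4),np.round(wh,4),round(a,1),np.round(np.median(P[:,2]),4)
    c,rad=cv2.minEnclosingCircle(Q); lo,hi=np.percentile(Q,1,0),np.percentile(Q,99,0)
    return r[0]["score"],np.round(c,4),"mid",np.round((lo+hi)/2,4),"d",round(2*rad,4),np.round(np.median(P[:,2]),4)
E
python3 - <<'E'
from h import *
p,d=arm.grab_frame("top"); C=cam("top")
for n in H: print(n,*locate(n,"top",d,C))
E
```

```text
Traceback (most recent call last):
  File "h.py", line 26, in locate
    c,rad=cv2.minEnclosingCircle(Q); lo,hi=np.percentile(Q,1,0),np.percentile(Q,99,0)
          ~~~~~~~~~~~~~~~~~~~~~~^^^
cv2.error: OpenCV(4.12.0) /io/opencv/modules/imgproc/src/shapedescr.cpp:201: error: (-215:Assertion failed) count >= 0 && (depth == CV_32F || depth == CV_32S) in function 'minEnclosingCircle'
```

```bash
sed -i 's/Q=P\[:,:2\]/Q=np.ascontiguousarray(P[:,:2])/' h.py
python3 - <<'E'
from h import *
p,d=arm.grab_frame("top"); C=cam("top")
for n in H: print(n,locate(n,"top",d,C))
E
```

```text
purple_jar (0.73, array([0.4268, 0.0625]), 'mid', array([0.4264, 0.0626], dtype=float32), 'd', 0.0377, np.float32(0.0896))
yellow_jar (0.75, array([ 0.4772, -0.0413]), 'mid', array([ 0.4774, -0.041 ], dtype=float32), 'd', 0.0402, np.float32(0.0724))
green_jar (0.69, array([0.4328, 0.3008]), 'mid', array([0.433 , 0.3005], dtype=float32), 'd', 0.0404, np.float32(0.076))
pink_jar (0.79, array([0.3976, 0.1541]), 'mid', array([0.3975, 0.1537], dtype=float32), 'd', 0.0392, np.float32(0.0708))
cream_pot (0.9, array([0.5175, 0.3535]), 'mid', array([0.517 , 0.3535], dtype=float32), 'd', 0.0545, np.float32(0.0702))
orange_tall (0.55, array([0.355 , 0.2683]), 'mid', array([0.355 , 0.2674], dtype=float32), 'd', 0.037, np.float32(0.0851))
orange_squat (0.64, array([0.4615, 0.4192]), 'mid', array([0.4601, 0.4186], dtype=float32), 'd', 0.0413, np.float32(0.0706))
blue_tray (0.97, array([0.6438, 0.2009]), array([0.0795, 0.2123]), 32.0, np.float32(0.0215))
wood_tray (0.61, array([0.5326, 0.0932]), array([0.0785, 0.1563]), 25.1, np.float32(0.0213))
```

Run:
```python
from h import *
p,d=arm.grab_frame("top"); C=cam("top")
P=cloud(C,d,np.ones(d.shape,bool))
r=arm.trace("wood_tray","top")[0]; W=cloud(C,d,r["mask"]); W=W[(W[:,2]>.0195)&(W[:,2]<.026)].astype(np.float32)
print("wood",cv2.minAreaRect(np.ascontiguousarray(W[:,:2])))
B=np.array([.6438,.2009]);X=lambda a:np.array([np.cos(np.radians(a)),np.sin(np.radians(a))])
W0=np.array([.5274,.1042])
T=dict(cream=B+.064*X(122),yellow=B-.008*X(122),purple=B-.072*X(122),green=W0+.032*X(-64.9),pink=W0-.032*X(-64.9))
for n,c in T.items():
    print(n,c.round(4))
    D=P[:,:2]-c
    for yaw in range(-90,90,16):
        x=np.abs(D@X(yaw)); y=np.abs(D@X(yaw-90))
        m=(x<.055)&(y<.11)&(P[:,2]>.085); m2=(D@X(yaw)>0)&(D@X(yaw)<.16)&(y<.06)&(P[:,2]>.13)
        print(yaw,m.sum(), P[m,2].max().round(3) if m.any() else 0,"cam",m2.sum(),end="; ")
    print()
m=(P[:,2]>.05)&(P[:,0]>.55)&(P[:,1]<.4)&(P[:,1]>0)
for gx in np.arange(.55,.95,.05):
    print(gx.round(2),[ (lambda q: round(float(q.max()),2) if len(q) else 0)(P[m&(abs(P[:,0]-gx-.025)<.025)&(abs(P[:,1]-gy-.025)<.025),2]) for gy in np.arange(.4,-.05,-.05)])
```

```text
wood ((0.5322726964950562, 0.09406913816928864), (0.07809880375862122, 0.15461862087249756), 25.288986206054688)
cream [0.6099 0.2552]
-90 0 0 cam 0; -74 0 0 cam 0; -58 0 0 cam 0; -42 0 0 cam 0; -26 0 0 cam 0; -10 0 0 cam 0; 6 0 0 cam 0; 22 0 0 cam 0; 38 0 0 cam 221; 54 0 0 cam 186; 70 0 0 cam 238; 86 0 0 cam 1; 
yellow [0.648  0.1941]
-90 93 0.097 cam 0; -74 101 0.097 cam 0; -58 114 0.097 cam 0; -42 73 0.097 cam 0; -26 0 0 cam 0; -10 0 0 cam 0; 6 0 0 cam 26; 22 0 0 cam 0; 38 0 0 cam 0; 54 0 0 cam 35; 70 33 0.097 cam 0; 86 83 0.097 cam 0; 
purple [0.682  0.1398]
-90 1 0.085 cam 0; -74 57 0.097 cam 0; -58 117 0.097 cam 0; -42 94 0.097 cam 446; -26 83 0.097 cam 1148; -10 55 0.097 cam 1299; 6 0 0 cam 1022; 22 0 0 cam 2; 38 0 0 cam 0; 54 0 0 cam 125; 70 0 0 cam 0; 86 1 0.085 cam 0; 
green [0.541  0.0752]
-90 180 0.094 cam 0; -74 194 0.094 cam 0; -58 233 0.094 cam 0; -42 0 0 cam 0; -26 0 0 cam 0; -10 0 0 cam 0; 6 0 0 cam 0; 22 0 0 cam 0; 38 0 0 cam 0; 54 0 0 cam 0; 70 228 0.094 cam 0; 86 196 0.094 cam 0; 
pink [0.5138 0.1332]
-90 22 0.094 cam 0; -74 307 0.094 cam 0; -58 231 0.094 cam 0; -42 239 0.094 cam 0; -26 285 0.094 cam 0; -10 1 0.09 cam 0; 6 0 0 cam 0; 22 0 0 cam 0; 38 0 0 cam 0; 54 0 0 cam 0; 70 0 0 cam 0; 86 0 0 cam 0; 
0.55 [0, 0, 0, 0, 0, 0, 0, 0, 0]
0.6 [0, 0, 0, 0, 0, 0, 0, 0, 0]
0.65 [0, 0.16, 0.08, 0, 0, 0, 0, 0, 0]
0.7 [0, 0.35, 0.13, 0.1, 0.1, 0, 0, 0, 0]
0.75 [0, 0.31, 0.31, 0.26, 0.1, 0.1, 0, 0, 0]
0.8 [0, 0, 0, 0.24, 0.22, 0.17, 0.22, 0.21, 0]
0.85 [0, 0, 0, 0, 0, 0.16, 0.16, 0, 0.15]
0.9 [0, 0, 0, 0, 0, 0, 0, 0, 0.09]
```

```bash
cat >> h.py <<'E'
G=dict(cream=(.6099,.2552),yellow=(.648,.1941),purple=(.682,.1398),green=(.541,.0752),pink=(.5138,.1332))
def to(x,y,z,yaw=None):
    s=arm.get_state(); R=Rn.from_euler("xyz",s["ee_rot"]).as_matrix()
    v=R.T@(np.array([x,y,z])-s["eef_pos"])/.025
    y0=np.degrees(s["ee_rot"][2]); dt=0 if yaw is None else -(((yaw-y0)+180)%360-180)/5
    print("units",v.round(2),"turn",round(dt,2),"now",s["eef_pos"].round(4),round(y0,1),"t",round(s["t"],2))
E
python3 - <<'E'
from h import *
to(.3,.36,.2); to(.517,.3535,.16)
E
```

```text
units [5.05 8.95 1.06] turn 0 now [0.2763 0.6158 0.2266] -24.2 t 0.8
units [13.08  5.63  2.66] turn 0 now [0.2763 0.6158 0.2266] -24.2 t 0.8
```

```bash
python3 -m crank '[[[0.8,1.4,0.2,0],[2,3.6,0.4,0],[3.2,5.7,0.6,0],[4.3,7.6,0.9,0],[5.1,8.7,1,0],[6.4,8.6,1.2,0],[8.2,7.8,1.6,0],[10,7,2,0],[11.6,6.3,2.4,0],[12.6,5.8,2.6,0],[13.08,5.63,2.66,0],[13.08,5.63,2.66,0]]]' 0
python3 - <<'E'
from h import *
s=arm.get_state(); C=cam("wrist",s); p,d=arm.grab_frame("wrist"); cv2.imwrite("pics/w1.png",p[...,::-1])
for n in ("cream_pot","green_jar","orange_squat","blue_tray"): print(n,locate(n,"wrist",d,C))
to(.517,.3535,.026)
E
```

```text
t: 2.3
eef_pos: [0.5172, 0.3532, 0.1598]
ee_rot: [3.141, 0.0, -0.423]
force: [-0.8, -1.1, -0.1]
width: 0.0881
gripper_force: 0.0
cream_pot (0.87, array([0.5179, 0.3538]), 'mid', array([0.5183, 0.3536], dtype=float32), 'd', 0.0539, np.float32(0.0688))
green_jar (0.58, array([0.4412, 0.3133]), 'mid', array([0.4408, 0.3148], dtype=float32), 'd', 0.0233, np.float32(0.075))
orange_squat (0.69, array([0.4699, 0.4162]), 'mid', array([0.4725, 0.4151], dtype=float32), 'd', 0.0334, np.float32(0.0688))
blue_tray (0.84, array([0.6211, 0.2365]), array([0.0786, 0.1277]), 32.0, np.float32(0.0204))
units [0.03 0.01 5.39] turn 0 now [0.5163 0.3539 0.1608] -24.1 t 2.55
```

View pics/w1.png

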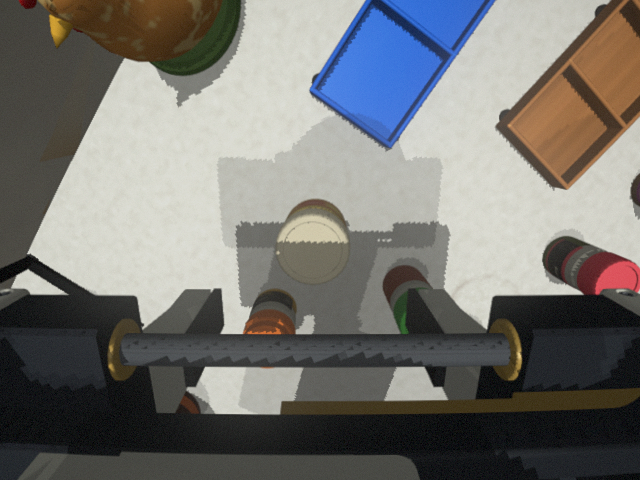

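The wrist view shows the pot centred at (313,250), with the fingers clear of the squat orange jar and the green jar. The positions agree within 1 mm, so I descend.

```bash
python3 -m crank '[[[0,0,0.6,0],[0,0,1.6,0],[0,0,2.8,0],[0,0,4,0],[0,0,4.9,0],[0,0,5.4,0],[0,0,5.4,0]]]' 0 && python3 -m crank '[[[0,0,0,0],[0,0,0,0],[0,0,0,0],[0,0,0,0],[0,0,0,0],[0,0,0,0]]]' 1 20 && python3 -m crank '[[[0,0,-0.4,0],[0,0,-1.5,0],[0,0,-3,0],[0,0,-4,0],[0,0,-4.4,0],[0,0,-4.4,0]]]'
python3 - <<'E'
from h import *
to(*G["cream"],.1375,-58); to(*G["cream"],.034)
E
```

```text
t: 3.42
eef_pos: [0.5165, 0.3531, 0.024]
ee_rot: [3.14, 0.001, -0.422]
force: [0.2, -0.1, -0.1]
width: 0.0883
gripper_force: 0.0
t: 4.18
eef_pos: [0.5172, 0.3537, 0.0254]
ee_rot: [-3.141, -0.0, -0.422]
force: [-1.2, -0.3, 4.2]
width: 0.0517
gripper_force: 19.9
t: 4.92
eef_pos: [0.517, 0.3536, 0.1352]
ee_rot: [-3.141, 0.0, -0.422]
force: [-0.1, -0.3, -2.5]
width: 0.0513
gripper_force: 19.8
units [ 5.    2.07 -0.09] turn 6.76 now [0.517  0.3536 0.1352] -24.2 t 4.92
units [5.   2.07 4.05] turn 0 now [0.517  0.3536 0.1352] -24.2 t 4.92
```

```bash
python3 -m crank '[[[0.5,0.2,0,0],[1.5,0.6,0,0],[2.8,1.1,0,0],[4,1.7,0,0],[4.7,1.95,0,0],[5,2.07,0,0],[5,2.07,0.5,0],[5,2.07,1.7,0],[5,2.07,2.8,0],[5,2.07,3.6,0],[5,2.07,4,0],[5,2.07,4.15,0]]]' && python3 -m crank '[[[0,0,0,0],[0,0,0,0]]]'
python3 - <<'E'
from h import *
to(*G["cream"],.031)
E
```

```text
t: 6.42
eef_pos: [0.6094, 0.2555, 0.0306]
ee_rot: [3.141, 0.0, -0.421]
force: [0.3, -0.2, -2.3]
width: 0.0512
gripper_force: 19.8
t: 6.68
eef_pos: [0.6103, 0.2555, 0.0322]
ee_rot: [-3.14, -0.001, -0.422]
force: [0.2, -0.2, -1.6]
width: 0.0514
gripper_force: 19.8
units [-0.01  0.02  0.05] turn 0 now [0.6103 0.2555 0.0322] -24.2 t 6.67
```

```bash
python3 -m crank '[[[0,0,0.06,0],[0,0,0.06,0],[0,0,0.06,0]]]' && python3 -m crank '[[[0,0,0,0],[0,0,0,0],[0,0,0,0],[0,0,0,0],[0,0,-0.5,0],[0,0,-1.6,0],[0,0,-3,0],[0,0,-4.2,0],[0,0,-4.8,0],[0,0,-5,0]]]' 0
python3 - <<'E'
from h import *
to(.433,.3006,.157); to(.433,.3006,.036)
E
```

```text
t: 7.05
eef_pos: [0.6104, 0.2554, 0.0305]
ee_rot: [-3.141, -0.001, -0.422]
force: [-1.0, 0.5, 3.4]
width: 0.0514
gripper_force: 19.9
t: 8.3
eef_pos: [0.6101, 0.2553, 0.1558]
ee_rot: [-3.14, -0.001, -0.422]
force: [0.9, 0.2, -0.4]
width: 0.0873
gripper_force: 0.0
units [-7.2   1.25 -0.05] turn 0 now [0.6101 0.2553 0.1558] -24.2 t 8.3
units [-7.21  1.25  4.79] turn 0 now [0.6101 0.2553 0.1558] -24.2 t 8.3
```

```bash
python3 -m crank '[[[-0.8,0.1,0,0],[-2.4,0.4,0,0],[-4.2,0.7,0,0],[-5.8,1,0,0],[-6.8,1.2,0,0],[-7.2,1.25,0,0],[-7.2,1.25,0,0]]]' 0
python3 - <<'E'
from h import *
s=arm.get_state(); C=cam("wrist",s); p,d=arm.grab_frame("wrist"); cv2.imwrite("pics/w2.png",p[...,::-1])
for n in ("cream_pot","green_jar","blue_tray"): print(n,locate(n,"wrist",d,C))
to(.433,.3006,.036)
E
```

```text
t: 9.18
eef_pos: [0.4322, 0.3004, 0.1545]
ee_rot: [3.141, 0.0, -0.42]
force: [0.5, 0.1, 1.2]
width: 0.0876
gripper_force: 0.0
cream_pot (0.83, array([0.5882, 0.2654]), 'mid', array([0.5872, 0.2654], dtype=float32), 'd', 0.024, np.float32(0.0688))
green_jar (0.6, array([0.4331, 0.2999]), 'mid', array([0.4337, 0.2995], dtype=float32), 'd', 0.0404, np.float32(0.0746))
blue_tray (0.67, array([0.5905, 0.2599]), array([0.0473, 0.0145]), 73.5, np.float32(0.022))
units [-0.02 -0.01  4.74] turn 0 now [0.4334 0.3001 0.1544] -24.2 t 9.38
```

View pics/w2.png

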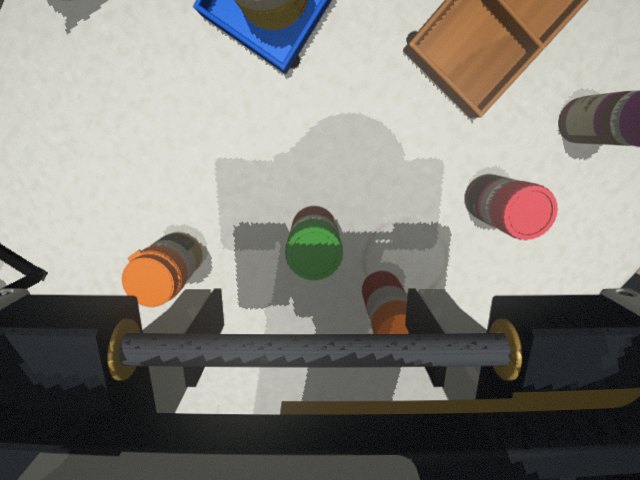

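Green jar is centred at (314,250); the orange tall jar (390,320) is 29 mm clear of the right finger's sweep.

```bash
python3 -m crank '[[[0,0,0.6,0],[0,0,1.6,0],[0,0,2.8,0],[0,0,4,0],[0,0,4.6,0],[0,0,4.72,0],[0,0,4.72,0]]]' 0 && python3 -m crank '[[[0,0,0,0],[0,0,0,0],[0,0,0,0],[0,0,0,0],[0,0,0,0],[0,0,0,0]]]' 1 15 && python3 -m crank '[[[0,0,-0.4,0],[0,0,-1.5,0],[0,0,-3,0],[0,0,-4.2,0],[0,0,-4.7,0],[0,0,-4.8,0],[0,0,-4.8,0]]]'
python3 - <<'E'
from h import *
to(*G["green"],.156); to(*G["green"],.0415)
E
```

```text
t: 10.25
eef_pos: [0.4333, 0.3006, 0.0372]
ee_rot: [-3.141, -0.0, -0.422]
force: [0.3, 1.0, -0.2]
width: 0.0878
gripper_force: 0.0
t: 11.0
eef_pos: [0.4329, 0.3003, 0.0368]
ee_rot: [3.142, -0.0, -0.422]
force: [0.2, -0.9, 1.3]
width: 0.039
gripper_force: 15.0
t: 11.88
eef_pos: [0.4325, 0.2999, 0.1559]
ee_rot: [3.14, 0.001, -0.422]
force: [0.3, 0.0, -1.0]
width: 0.0388
gripper_force: 15.0
units [7.64 6.42 0.  ] turn 0 now [0.4325 0.2999 0.1559] -24.2 t 11.88
units [7.64 6.41 4.58] turn 0 now [0.4325 0.2999 0.1559] -24.2 t 11.88
```

```bash
python3 -m crank '[[[0.6,0.5,0,0],[1.9,1.6,0,0],[3.5,2.9,0,0],[5,4.2,0,0],[6.4,5.4,0,0],[7.2,6.1,0,0],[7.64,6.42,0,0],[7.64,6.42,0,0]]]' && python3 -m crank '[[[0,0,0.5,0],[0,0,1.6,0],[0,0,2.8,0],[0,0,3.8,0],[0,0,4.3,0],[0,0,4.48,0],[0,0,4.55,0],[0,0,4.55,0]]]'
python3 - <<'E'
from h import *
to(*G["green"],.042)
E
```

```text
t: 12.88
eef_pos: [0.5414, 0.0746, 0.156]
ee_rot: [3.141, 0.001, -0.423]
force: [-0.3, 0.2, -0.3]
width: 0.0385
gripper_force: 15.0
t: 13.88
eef_pos: [0.5419, 0.076, 0.0437]
ee_rot: [-3.141, -0.001, -0.422]
force: [0.0, -0.1, -0.2]
width: 0.0387
gripper_force: 15.0
units [-0.02  0.04  0.07] turn 0 now [0.5419 0.076  0.0437] -24.2 t 13.88
```

```bash
python3 -m crank '[[[0,0,0.08,0],[0,0,0.08,0],[0,0,0.08,0]]]' && python3 -m crank '[[[0,0,0,0],[0,0,0,0],[0,0,0,0],[0,0,0,0],[0,0,-0.5,0],[0,0,-1.6,0],[0,0,-3,0],[0,0,-4.2,0],[0,0,-4.6,0],[0,0,-4.6,0]]]' 0
python3 - <<'E'
from h import *
to(.3975,.1539,.157); to(.3975,.1539,.035)
E
```

```text
t: 14.25
eef_pos: [0.5421, 0.0759, 0.0417]
ee_rot: [-3.141, -0.001, -0.422]
force: [-0.2, 1.2, 5.6]
width: 0.039
gripper_force: 15.0
t: 15.5
eef_pos: [0.5417, 0.0758, 0.1569]
ee_rot: [-3.14, -0.001, -0.422]
force: [-0.7, 0.1, -0.2]
width: 0.0876
gripper_force: 0.0
units [-6.54 -0.49 -0.01] turn 0 now [0.5417 0.0758 0.1569] -24.2 t 15.5
units [-6.54 -0.48  4.87] turn 0 now [0.5417 0.0758 0.1569] -24.2 t 15.5
```

```bash
python3 -m crank '[[[-0.8,0,0,0],[-2.4,-0.2,0,0],[-4,-0.3,0,0],[-5.4,-0.4,0,0],[-6.3,-0.45,0,0],[-6.54,-0.48,0,0],[-6.54,-0.48,0,0]]]' 0
python3 - <<'E'
from h import *
s=arm.get_state(); C=cam("wrist",s); p,d=arm.grab_frame("wrist")
for n in ("pink_jar","purple_jar","wood_tray"): print(n,locate(n,"wrist",d,C))
p,d=arm.grab_frame("top"); C=cam("top"); cv2.imwrite("pics/t2.png",p[...,::-1])
for n in ("green_jar","cream_pot","purple_jar","yellow_jar","orange_tall"): print(n,locate(n,"top",d,C))
to(.3975,.1539,.035)
E
```

```text
t: 16.38
eef_pos: [0.3967, 0.1536, 0.1557]
ee_rot: [3.141, 0.0, -0.421]
force: [0.9, 0.2, 0.4]
width: 0.0877
gripper_force: 0.0
pink_jar (0.58, array([0.3981, 0.153 ]), 'mid', array([0.3984, 0.1527], dtype=float32), 'd', 0.0397, np.float32(0.0694))
purple_jar (0.6, array([0.4271, 0.0625]), 'mid', array([0.4274, 0.0626], dtype=float32), 'd', 0.038, np.float32(0.0882))
wood_tray (0.66, array([0.5272, 0.1034]), array([0.0786, 0.1326]), 25.4, np.float32(0.0204))
green_jar None
cream_pot (0.67, array([0.6108, 0.2564]), 'mid', array([0.61 , 0.256], dtype=float32), 'd', 0.0555, np.float32(0.0749))
purple_jar None
yellow_jar (0.55, array([ 0.4772, -0.0423]), 'mid', array([ 0.4774, -0.0447], dtype=float32), 'd', 0.0377, np.float32(0.0722))
orange_tall None
units [-0.   -0.02  4.84] turn 0 now [0.3973 0.1534 0.156 ] -24.2 t 16.88
```

View pics/t2.png

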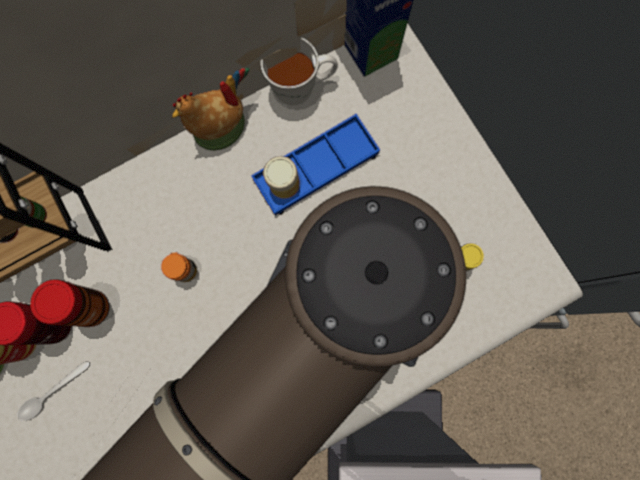

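The pot stands in the large blue pocket at (282,175), and the arm hides the rest of the table. The wrist view confirms the wooden tray's pose.

```bash
python3 -m crank '[[[0,0,0.6,0],[0,0,1.6,0],[0,0,2.8,0],[0,0,4,0],[0,0,4.7,0],[0,0,4.84,0],[0,0,4.84,0]]]' 0 && python3 -m crank '[[[0,0,0,0],[0,0,0,0],[0,0,0,0],[0,0,0,0],[0,0,0,0],[0,0,0,0]]]' 1 15 && python3 -m crank '[[[0,0,-0.4,0],[0,0,-1.5,0],[0,0,-3,0],[0,0,-4.2,0],[0,0,-4.7,0],[0,0,-4.8,0],[0,0,-4.8,0]]]'
python3 - <<'E'
from h import *
to(.5137,.1327,.156); to(.5137,.1327,.0415)
E
```

```text
t: 17.75
eef_pos: [0.3974, 0.1537, 0.0353]
ee_rot: [3.142, -0.0, -0.422]
force: [-0.0, -0.8, -0.3]
width: 0.0874
gripper_force: 0.0
t: 18.5
eef_pos: [0.3972, 0.1536, 0.0351]
ee_rot: [-3.142, -0.0, -0.422]
force: [0.3, -0.3, 0.4]
width: 0.0381
gripper_force: 15.0
t: 19.38
eef_pos: [0.3967, 0.1532, 0.1542]
ee_rot: [3.14, 0.001, -0.422]
force: [0.3, -0.8, -1.6]
width: 0.0385
gripper_force: 15.0
units [ 4.61 -1.17 -0.07] turn 0 now [0.3967 0.1532 0.1542] -24.2 t 19.38
units [ 4.61 -1.17  4.51] turn 0 now [0.3967 0.1532 0.1542] -24.2 t 19.38
```

```bash
python3 -m crank '[[[0.5,-0.1,0,0],[1.6,-0.4,0,0],[2.9,-0.7,0,0],[4,-1,0,0],[4.5,-1.15,0,0],[4.6,-1.17,0,0],[4.6,-1.17,0,0]]]' && python3 -m crank '[[[0,0,0.5,0],[0,0,1.6,0],[0,0,2.8,0],[0,0,3.8,0],[0,0,4.3,0],[0,0,4.5,0],[0,0,4.57,0],[0,0,4.57,0],[0,0,4.57,0]]]'
python3 - <<'E'
from h import *
to(.5137,.1327,.0403)
E
```

```text
t: 20.25
eef_pos: [0.5135, 0.133, 0.1547]
ee_rot: [3.141, 0.001, -0.422]
force: [-0.0, -0.3, -1.9]
width: 0.0387
gripper_force: 15.0
t: 21.38
eef_pos: [0.5144, 0.1334, 0.0414]
ee_rot: [-3.141, -0.001, -0.422]
force: [-0.5, 0.6, -0.4]
width: 0.0386
gripper_force: 15.0
units [-0.02  0.04  0.05] turn 0 now [0.5144 0.1334 0.0414] -24.2 t 21.38
```

```bash
python3 -m crank '[[[0,0,0.06,0],[0,0,0.06,0],[0,0,0.06,0]]]' && python3 -m crank '[[[0,0,0,0],[0,0,0,0],[0,0,0,0],[0,0,0,0],[0,0,-0.5,0],[0,0,-1.6,0],[0,0,-3,0],[0,0,-4.2,0],[0,0,-4.7,0],[0,0,-4.7,0]]]' 0
python3 - <<'E'
from h import *
to(.427,.0625,.157,-58)
E
```

```text
t: 21.75
eef_pos: [0.5146, 0.1334, 0.04]
ee_rot: [-3.141, -0.001, -0.422]
force: [-2.5, 0.9, 5.9]
width: 0.0383
gripper_force: 15.0
t: 23.0
eef_pos: [0.5144, 0.1334, 0.1577]
ee_rot: [-3.14, -0.001, -0.422]
force: [-0.2, -0.0, 0.4]
width: 0.0873
gripper_force: 0.0
units [-2.03  4.02  0.02] turn 6.77 now [0.5144 0.1334 0.1577] -24.2 t 23.0
```

```bash
python3 -m crank '[[[-0.2,0.4,0,0.7],[-0.7,1.3,0,2.2],[-1.2,2.3,0,3.9],[-1.7,3.3,0,5.5],[-1.95,3.85,0,6.5],[-2.03,4.02,0,6.8],[-2.03,4.02,0,6.8]]]' 0
python3 - <<'E'
from h import *
s=arm.get_state(); C=cam("wrist",s); p,d=arm.grab_frame("wrist"); cv2.imwrite("pics/w4.png",p[...,::-1])
for n in ("purple_jar","yellow_jar"): print(n,locate(n,"wrist",d,C))
to(.427,.0625,.036)
E
```

```text
t: 23.88
eef_pos: [0.4266, 0.0622, 0.1564]
ee_rot: [3.141, 0.0, -1.014]
force: [1.2, -0.1, 0.2]
width: 0.0877
gripper_force: 0.0
purple_jar (0.77, array([0.4273, 0.0607]), 'mid', array([0.4276, 0.0607], dtype=float32), 'd', 0.0374, np.float32(0.0881))
yellow_jar (0.56, array([ 0.4783, -0.0423]), 'mid', array([ 0.4783, -0.042 ], dtype=float32), 'd', 0.0405, np.float32(0.0709))
units [0.   0.   4.82] turn 0 now [0.427  0.0626 0.1566] -58.1 t 24.02
```

View pics/w4.png

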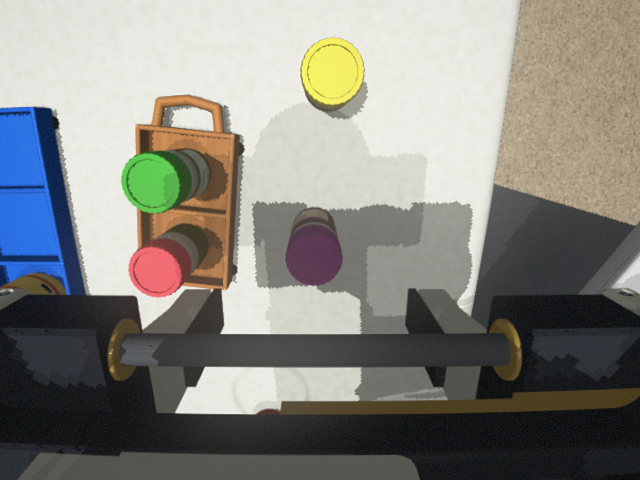

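Green and pink both stand in the wooden tray. Purple is centred at (314,250), with clear space on both sides.

```bash
python3 -m crank '[[[0,0,0.6,0],[0,0,1.6,0],[0,0,2.8,0],[0,0,4,0],[0,0,4.7,0],[0,0,4.82,0],[0,0,4.82,0]]]' 0 && python3 -m crank '[[[0,0,0,0],[0,0,0,0],[0,0,0,0],[0,0,0,0],[0,0,0,0],[0,0,0,0]]]' 1 15 && python3 -m crank '[[[0,0,-0.4,0],[0,0,-1.5,0],[0,0,-3,0],[0,0,-4.2,0],[0,0,-4.9,0],[0,0,-5,0],[0,0,-5,0]]]'
python3 - <<'E'
from h import *
to(*G["purple"],.16); to(*G["purple"],.0415)
E
```

```text
t: 24.9
eef_pos: [0.427, 0.0625, 0.0365]
ee_rot: [3.141, -0.0, -1.015]
force: [0.8, 0.0, 0.2]
width: 0.0874
gripper_force: 0.0
t: 25.65
eef_pos: [0.4267, 0.0623, 0.0363]
ee_rot: [-3.141, -0.0, -1.015]
force: [0.8, -0.3, 0.6]
width: 0.0365
gripper_force: 15.0
t: 26.52
eef_pos: [0.4263, 0.0621, 0.161]
ee_rot: [3.141, 0.0, -1.015]
force: [0.5, -0.3, -1.0]
width: 0.0363
gripper_force: 15.0
units [  2.75 -10.33   0.04] turn 0 now [0.4263 0.0621 0.161 ] -58.2 t 26.52
units [  2.76 -10.33   4.78] turn 0 now [0.4263 0.0621 0.161 ] -58.2 t 26.52
```

```bash
python3 -m crank '[[[0.2,-0.6,0,0],[0.5,-2,0,0],[1,-3.7,0,0],[1.5,-5.5,0,0],[1.9,-7.2,0,0],[2.3,-8.8,0,0],[2.6,-9.8,0,0],[2.75,-10.3,0,0],[2.75,-10.33,0,0]]]' && python3 -m crank '[[[0,0,0.5,0],[0,0,1.6,0],[0,0,2.8,0],[0,0,3.8,0],[0,0,4.4,0],[0,0,4.65,0],[0,0,4.75,0],[0,0,4.75,0],[0,0,4.75,0]]]'
python3 - <<'E'
from h import *
to(*G["purple"],.0418)
E
```

```text
t: 27.65
eef_pos: [0.6825, 0.1399, 0.1596]
ee_rot: [3.139, 0.0, -1.016]
force: [-0.6, -0.9, -0.7]
width: 0.0365
gripper_force: 15.0
t: 28.78
eef_pos: [0.6828, 0.1402, 0.0434]
ee_rot: [-3.14, -0.0, -1.015]
force: [0.4, -0.6, -0.4]
width: 0.0363
gripper_force: 15.0
units [-0.    0.04  0.06] turn 0 now [0.6828 0.1402 0.0434] -58.2 t 28.77
```

```bash
python3 -m crank '[[[0,0,0.07,0],[0,0,0.07,0],[0,0,0.07,0]]]' && python3 -m crank '[[[0,0,0,0],[0,0,0,0],[0,0,0,0],[0,0,0,0],[0,0,-0.5,0],[0,0,-1.6,0],[0,0,-3,0],[0,0,-4.2,0],[0,0,-4.7,0],[0,0,-4.7,0]]]' 0
python3 - <<'E'
from h import *
to(.4776,-.0415,.157); to(.4776,-.0415,.036)
E
```

```text
t: 29.15
eef_pos: [0.6828, 0.1402, 0.0414]
ee_rot: [-3.141, -0.0, -1.015]
force: [-0.9, 0.7, 4.4]
width: 0.0365
gripper_force: 15.0
t: 30.4
eef_pos: [0.6827, 0.1403, 0.1595]
ee_rot: [-3.14, -0.0, -1.015]
force: [-1.1, 1.0, -0.5]
width: 0.0879
gripper_force: 0.0
units [ 1.85 10.8   0.08] turn 0 now [0.6827 0.1403 0.1595] -58.2 t 30.4
units [ 1.85 10.81  4.92] turn 0 now [0.6827 0.1403 0.1595] -58.2 t 30.4
```

Run:
```python
from h import *
for c in ("top","scene"):
    p,d=arm.grab_frame(c); P=cloud(cam(c),d,np.ones(d.shape,bool))
    m=(P[:,0]>.2)&(P[:,0]<.9)&(P[:,1]<-.07)&(P[:,1]>-.5)&(P[:,2]>.03)&(P[:,2]<.6)
    Q=P[m]; print(c,len(Q)); 
    for gy in np.arange(-.12,-.5,-.05):
        q=Q[abs(Q[:,1]-gy)<.025]
        if len(q): print(gy.round(2),len(q),q.min(0).round(2),q.max(0).round(2))
```

```text
top 33976
-0.12 14011 [ 0.6  -0.14  0.03] [ 0.7  -0.1   0.43]
-0.17 8712 [ 0.52 -0.19  0.03] [ 0.61 -0.15  0.36]
-0.22 4368 [ 0.43 -0.24  0.03] [ 0.52 -0.2   0.26]
-0.27 1523 [ 0.39 -0.27  0.03] [ 0.45 -0.25  0.16]
-0.32 3 [ 0.37 -0.32  0.03] [ 0.39 -0.31  0.03]
scene 75945
-0.27 20775 [ 0.39 -0.29  0.07] [ 0.41 -0.27  0.43]
-0.32 46643 [ 0.37 -0.34  0.1 ] [ 0.44 -0.3   0.44]
-0.37 8527 [ 0.43 -0.38  0.13] [ 0.46 -0.35  0.31]
```

Run:
```python
from h import *
n=np.array([.577,-.817]); tt=np.array([.817,.577]); y=np.array([.4776,-.0415])
for c in ("top","scene"):
    p,d=arm.grab_frame(c); P=cloud(cam(c),d,np.ones(d.shape,bool)); D=P[:,:2]-y
    a=D@n; b=D@tt
    for lo in np.arange(-.2,.2,.05):
        m=(b>lo)&(b<lo+.05)&(a>.04)&(a<.3)&(P[:,2]>.05)&(P[:,2]<.5)
        if m.sum()>5: print(c,lo.round(2),m.sum(),np.percentile(a[m],1).round(3),P[m,2].max().round(2))
print(arm.get_state()["q"].round(2)); to(.49,.06,.157,32)
```

```text
top -0.2 1172 0.136 0.16
top -0.15 1671 0.141 0.21
top -0.1 2664 0.145 0.26
top -0.05 3680 0.15 0.31
top -0.0 4929 0.154 0.36
top 0.05 6468 0.159 0.41
top 0.1 7273 0.163 0.43
top 0.15 5006 0.168 0.39
scene -0.2 548 0.138 0.43
[ 0.48  0.44 -0.03 -0.   -1.11  0.07]
units [-1.33  8.2   0.01] turn -18.03 now [0.6816 0.1398 0.1568] -58.2 t 30.6
```

```bash
python3 -m crank '[[[0,0.5,0,-1],[-0.2,1.6,0,-2.8],[-0.4,3,0,-4.8],[-0.6,4.4,0,-6.8],[-0.8,5.8,0,-8.8],[-1,7,0,-10.8],[-1.2,7.8,0,-12.8],[-1.33,8.2,0,-14.8],[-1.33,8.2,0,-16.6],[-1.33,8.2,0,-17.7],[-1.33,8.2,0,-18],[-1.33,8.2,0,-18]]]' 0
python3 - <<'E'
from h import *
s=arm.get_state(); C=cam("wrist",s); p,d=arm.grab_frame("wrist")
to(.4778,-.0417,.157,32)
E
```

```text
t: 32.1
eef_pos: [0.4904, 0.0601, 0.1579]
ee_rot: [-3.142, 0.001, 0.554]
force: [0.2, 0.3, 0.1]
width: 0.0878
gripper_force: 0.0
units [-2.57  3.2   0.04] turn -0.05 now [0.4905 0.0601 0.1579] 31.7 t 32.15
```

```bash
python3 -m crank '[[[-0.3,0.4,0,0],[-1,1.3,0,0],[-1.8,2.2,0,0],[-2.4,3,0,0],[-2.57,3.2,0,0],[-2.57,3.2,0,0]]]' 0
python3 - <<'E'
from h import *
s=arm.get_state(); C=cam("wrist",s); p,d=arm.grab_frame("wrist"); cv2.imwrite("pics/w5.png",p[...,::-1])
print(locate("yellow_jar","wrist",d,C))
to(.4778,-.0417,.036)
E
```

```text
t: 32.9
eef_pos: [0.4781, -0.0421, 0.1583]
ee_rot: [3.142, -0.0, 0.554]
force: [-0.1, 0.1, 0.2]
width: 0.0876
gripper_force: 0.0
(0.62, array([ 0.4795, -0.042 ]), 'mid', array([ 0.4796, -0.0419], dtype=float32), 'd', 0.0396, np.float32(0.0708))
units [-0.03 -0.    4.89] turn 0 now [ 0.4784 -0.0414  0.1583] 31.8 t 33.0
```

View pics/w5.png

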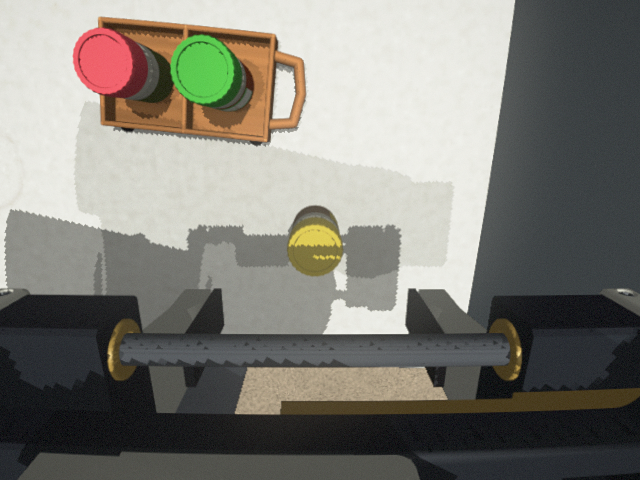

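Yellow is centred at (315,248) and the fridge wall on the right is well clear.

```bash
python3 -m crank '[[[0,0,0.6,0],[0,0,1.6,0],[0,0,2.8,0],[0,0,4,0],[0,0,4.7,0],[0,0,4.87,0],[0,0,4.87,0]]]' 0 && python3 -m crank '[[[0,0,0,0],[0,0,0,0],[0,0,0,0],[0,0,0,0],[0,0,0,0],[0,0,0,0]]]' 1 15 && python3 -m crank '[[[0,0,-0.4,0],[0,0,-1.5,0],[0,0,-3,0],[0,0,-4.2,0],[0,0,-4.9,0],[0,0,-5.1,0],[0,0,-5.1,0]]]'
python3 - <<'E'
from h import *
to(*G["yellow"],.16,-24)
E
```

```text
t: 33.88
eef_pos: [0.4781, -0.0415, 0.0363]
ee_rot: [-3.141, 0.001, 0.556]
force: [0.8, -0.1, 0.6]
width: 0.0876
gripper_force: 0.0
t: 34.62
eef_pos: [0.4783, -0.0417, 0.0366]
ee_rot: [3.142, -0.0, 0.556]
force: [-0.2, 0.0, 0.8]
width: 0.0385
gripper_force: 15.0
t: 35.5
eef_pos: [0.478, -0.0416, 0.1641]
ee_rot: [-3.141, -0.0, 0.555]
force: [0.1, -0.3, -0.2]
width: 0.0385
gripper_force: 15.0
units [10.75 -4.43  0.17] turn 11.17 now [ 0.478  -0.0416  0.1641] 31.8 t 35.5
```

```bash
python3 -m crank '[[[0.6,-0.3,0,0],[1.8,-0.8,0,0.6],[3.3,-1.4,0,1.8],[4.8,-2,0,3.4],[6.3,-2.6,0,5],[7.8,-3.2,0,6.8],[9.2,-3.8,0,8.6],[10.2,-4.2,0,10],[10.7,-4.4,0,11],[10.75,-4.43,0,11.2],[10.75,-4.43,0,11.2]]]'
python3 - <<'E'
from h import *
to(*G["yellow"],.0415)
E
```

```text
t: 36.88
eef_pos: [0.6477, 0.1942, 0.1631]
ee_rot: [3.14, 0.001, -0.42]
force: [0.4, -0.1, -0.5]
width: 0.0388
gripper_force: 15.0
units [ 0.02 -0.01  4.86] turn 0 now [0.6477 0.1942 0.1631] -24.1 t 36.88
```

```bash
python3 -m crank '[[[0,0,0.5,0],[0,0,1.6,0],[0,0,2.8,0],[0,0,3.8,0],[0,0,4.5,0],[0,0,4.75,0],[0,0,4.86,0],[0,0,4.86,0],[0,0,4.86,0]]]'
python3 - <<'E'
from h import *
to(*G["yellow"],.0416)
E
```

```text
t: 38.0
eef_pos: [0.6486, 0.1944, 0.0434]
ee_rot: [-3.14, -0.001, -0.422]
force: [0.1, -0.5, 0.1]
width: 0.0381
gripper_force: 15.0
units [-0.02  0.02  0.07] turn 0 now [0.6486 0.1944 0.0434] -24.2 t 38.0
```

```bash
python3 -m crank '[[[0,0,0.07,0],[0,0,0.07,0],[0,0,0.07,0]]]' && python3 -m crank '[[[0,0,0,0],[0,0,0,0],[0,0,0,0],[0,0,0,0],[0,0,-0.5,0],[0,0,-1.6,0],[0,0,-3,0],[0,0,-4.5,0],[0,0,-5.6,0],[0,0,-6,0],[0,0,-6,0]]]' 0
python3 - <<'E'
from h import *
to(.34,.46,.2)
E
```

```text
t: 38.38
eef_pos: [0.6486, 0.1943, 0.0415]
ee_rot: [-3.141, -0.001, -0.422]
force: [-0.6, -0.3, 5.4]
width: 0.0387
gripper_force: 15.0
t: 39.75
eef_pos: [0.6482, 0.1943, 0.1916]
ee_rot: [-3.14, -0.001, -0.422]
force: [1.4, 0.7, -0.5]
width: 0.0876
gripper_force: 0.0
units [-15.6   -4.65  -0.34] turn 0 now [0.6482 0.1943 0.1916] -24.2 t 39.75
```

```bash
python3 -m crank '[[[-0.8,-0.2,0,0],[-2.4,-0.7,0,0],[-4.2,-1.3,-0.1,0],[-6,-1.8,-0.2,0],[-7.8,-2.3,-0.3,0],[-9.6,-2.9,-0.3,0],[-11.4,-3.4,-0.3,0],[-13,-3.9,-0.3,0],[-14.4,-4.3,-0.3,0],[-15.3,-4.6,-0.3,0],[-15.6,-4.65,-0.3,0],[-15.6,-4.65,-0.3,0]]]' 0
python3 - <<'E'
from h import *
p,d=arm.grab_frame("top"); C=cam("top"); cv2.imwrite("pics/t3.png",p[...,::-1])
for n in ("green_jar","pink_jar","cream_pot","purple_jar","yellow_jar","orange_tall","orange_squat"):
    H[n]+=0 if "orange" in n else .005
    print(n,locate(n,"top",d,C))
E
```

```text
t: 41.25
eef_pos: [0.3392, 0.4596, 0.1976]
ee_rot: [3.14, -0.0, -0.421]
force: [0.3, 0.5, 0.6]
width: 0.0874
gripper_force: 0.0
green_jar (0.88, array([0.5413, 0.0767]), 'mid', array([0.5403, 0.0764], dtype=float32), 'd', 0.0396, np.float32(0.0809))
pink_jar (0.6, array([0.5146, 0.1337]), 'mid', array([0.5147, 0.1341], dtype=float32), 'd', 0.0399, np.float32(0.0758))
cream_pot (0.71, array([0.6103, 0.2557]), 'mid', array([0.6099, 0.2562], dtype=float32), 'd', 0.0547, np.float32(0.0753))
purple_jar (0.84, array([0.6825, 0.14  ]), 'mid', array([0.682 , 0.1398], dtype=float32), 'd', 0.0376, np.float32(0.0946))
yellow_jar (0.65, array([0.6479, 0.1939]), 'mid', array([0.6472, 0.194 ], dtype=float32), 'd', 0.0399, np.float32(0.0773))
orange_tall (0.77, array([0.3549, 0.2684]), 'mid', array([0.3549, 0.2674], dtype=float32), 'd', 0.0369, np.float32(0.0852))
orange_squat (0.9, array([0.4606, 0.4183]), 'mid', array([0.4602, 0.4187], dtype=float32), 'd', 0.0409, np.float32(0.0705))
```

View pics/t3.png

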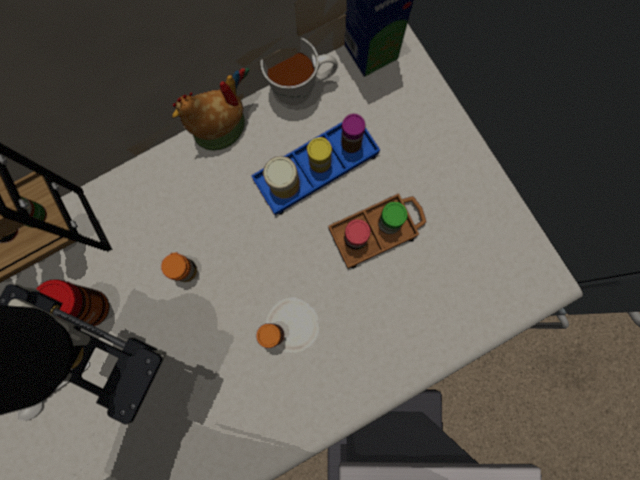

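All five stand in their pockets (pot 282,175; yellow 319,152; purple 352,130; green 393,215; pink 357,235), and the orange jars haven't moved.

```bash
python3 -c "
from station import arm
print(arm.job_done())"
```

```text
the job is handed in; nothing more can be done
None
```

I handed the job in at about 41 s: the last camera check showed all five items upright within about 2 mm of their pocket centres and both orange-capped jars where they started. The hand-in call returned no verdict.

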